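# Put mixed-up spare parts back in their own stock bins

### The job

The bearing, the valve block and the flanged hub lie in one another's blue stock bins: move each into the middle of the bin whose glued-on sample matches it, standing flat as it does now. Park one part in the empty grey tray on the way, so that no blue bin ever holds two parts. Set the parts down rather than dropping them, and leave the carton, the tape roll and the screwdriver where they are.

Things in the scene. Friction and masses are not known exactly. Their poses are not given: they have to be found in the camera images.
- bearing: Loose roller bearing: bright steel ring, axis upright, 47 mm outside diameter, 28 mm bore, 30 mm high, about 0.2 kg. Origin: centre of its underside; z is its axis.
- block: Loose valve block: aluminium block 64 mm (x) by 40 mm (y) by 36 mm high with two dark ports on top, about 0.24 kg. Grip it across its 40 mm width. Origin: centre of its underside; x along its length, z up.
- hub: Loose flanged hub: dark steel, a flange 60 mm in diameter and 10 mm thick lying flat, with an upright round boss 34 mm in diameter on it up to 44 mm above the underside, about 0.3 kg. Grip it by the boss. Origin: centre of its underside; z is its axis.
- bin_bearing: Fixed blue open stock bin for the bearing. Pocket 120 x 120 mm inside, walls 28 mm high and 4 mm thick, inner floor 4 mm above the bench. Origin: middle of the pocket, on the bench; z up. A flat ledge (68 x 76 mm, 8.5 mm high) sticks out from the pocket on the +x side (away from the robot, give or take the bin's yaw), and on it, 98 mm from the pocket's middle, is glued a sample bearing like the loose one that is fixed, must stay, and reaches 39 mm above the bench.
- bin_block: Fixed blue open stock bin for the valve block. Pocket 120 x 120 mm inside, walls 28 mm high and 4 mm thick, inner floor 4 mm above the bench. Origin: middle of the pocket, on the bench; z up. A flat ledge (68 x 76 mm, 8.5 mm high) sticks out from the pocket on the +x side (away from the robot, give or take the bin's yaw), and on it, 98 mm from the pocket's middle, is glued a sample valve block like the loose one that is fixed, must stay, and reaches 45 mm above the bench.
- bin_hub: Fixed blue open stock bin for the hub. Pocket 120 x 120 mm inside, walls 28 mm high and 4 mm thick, inner floor 4 mm above the bench. Origin: middle of the pocket, on the bench; z up. A flat ledge (68 x 76 mm, 8.5 mm high) sticks out from the pocket on the +x side (away from the robot, give or take the bin's yaw), and on it, 98 mm from the pocket's middle, is glued a sample hub like the loose one that is fixed, must stay, and reaches 53 mm above the bench.
- tray: Fixed grey open tray, empty at the start, with no ledge and no sample: the parking spot. 120 x 120 mm inside, walls 28 mm high and 4 mm thick, inner floor 4 mm above the bench. Origin: its middle, on the bench; z up.
- carton: Bystander: closed cardboard carton 90 x 120 x 70 mm standing on the bench near the robot, to its right. Origin: centre of its underside.
- tape: Bystander: roll of packing tape lying flat near the robot, to its left, 90 mm across, 24 mm high. Origin: centre of its underside.
- screwdriver: Bystander: screwdriver lying on the bench across the robot's view, beyond the bins, under 40 mm high. Origin: under its middle; x along it, towards the tip.
There are look-alikes about, which are no part of the job. Leave any pink or yellow look-alike of the bin_hub alone.

How it is judged:
By the outcome, as a careful person would: the job done as asked, in the order asked, and still so for the second after the job is handed in, with the robot touching nothing.
It also fails if it takes over 104 s, if anything falls off the work surface, if the arm or the gripper's body presses on something with over 40 N, if the wrist force passes 120 N, or if a joint passes its speed limit or range.

### The arm

A 6-joint arm with a two-finger parallel gripper is mounted at the origin on the work surface. World frame = base frame: x ahead of the robot, y to its left, z up, the work surface at z = 0. Lengths are in m, angles in rad, forces in N, time in s.
With the tool pointing down it reaches from about 0.375 to 0.9 m from the base axis. Payload 3.1 kg.
Tool frame: the origin (TCP) lies midway between the tips of the shut fingers; the grasp point (between the pads) lies 19 mm behind it; x points along the fingers, z is the direction in which the jaws open and shut, and the axes are right-handed (so a half turn about x gives the same grasp; the last joint's range is limited). The gripper opens to 85 mm and grips with 20 to 120 N. Pads are 22 mm wide; open, the fingers measure 114 mm over their backs; the gripper's body (76 mm by 85 mm) begins 54 mm behind the grasp point. The pads swing forward as they close: fully open they stand 13 mm farther back than shut.
Start: joints at [1.105, 0.527, 1.433, -0, 1.181, -0.178], TCP at [0.177, 0.599, 0.231] pointing down, gripper open.
Joint ranges: [-3.08, 3.08], [-0.75, 2.2], [0.22, 2.44], [-1.43, 4.57], [0, 2.65], [-2.85, 2.85]. Speed limits (rad/s): [2.79, 2.79, 3.14, 3.14, 3.14, 3.14].

### API

Orientations are given as a unit quaternion [x, y, z, w].
In Python, from station import status, snapshot, camera_params, ticket gives the robot as it stands.
- The arm moves only by the tool arm_command, never from a script. Its argument "series" is a list that holds one entry, the list of rows, each a list of 4 numbers: the shift along the tool's x, y, z in mm, then the turn about the tool's x in rad. A call has 1 to 10 rows; each row shifts and turns the commanded pose from where the row before left it, along the tool's axes as they then stand; what a row does not reach is not made up. A row lasts 1/10 s, in which the tool goes at most 50 mm and 8.59 degrees, less where a joint would pass 70% of its speed; a pose out of reach is approached as far as the arm can. A call is refused whole if a number of a shift passes 50 or a number of a turn 0.15, either way. A call with a gripper value outside its range is refused whole. "jaw" is the opening in per cent of the stroke, from 0 (shut) to 100 (fully open), set as the call begins (left out, the last holds). The fingers move at their own pace and stop on an object; "force" is the grip in N (left out, the last holds). Time passes only in rows, so rows that do not move let the fingers close. It gives the time, the measured TCP pose, the force and the opening at its end, in the units of the state.
- status.sense(): the state, without advancing time (a new reading comes with each control period).
- snapshot(name): name is "side" or "top"; returns the picture (384x512x3 uint8, red, green, blue); there is no depth.
- camera_params(name): a dict with "fovy" (degrees; the focal length in pixels is half the picture's height over the tangent of half this angle, whatever the lens; pixels are square), "cx", "cy" (the principal point, pixels), "k1" (the pictures are not rectified: a ray, as slopes to the right and down, at radius r is drawn at 1 + k1 r^2 times it, then the intrinsics apply), "extrinsics" (4x4, takes a point from camera to world coordinates). Camera axes: x right, y down, z forward; pixel columns grow to the right and rows downward; lengths in m; the calibration is good to about 2 mm. A picture is of the moment at which its call begins. camera_params takes no time and is no camera call.
- ticket.sign_off(): hands the job in, once; it reports no verdict.
The state is a dict: "t": time; "q": joint angles; "qd": joint speeds; "tau": joint torques, N m; "tcp_pos": TCP position; "tool_rot": TCP orientation; "force": force on the tool from outside, world axes, zero at the start; "ft_torque": the same for the moment, N m; "finger_gap": opening from 0.0 (shut) to 1.0 (fully open).
Only numpy, scipy, OpenCV 4.12 (cv2) and the standard library are available. Lean on these libraries where they do the work, as an engineer would, in place of code of your own. Each camera call takes 0.05 s, during which the arm holds its last target. There are 200 camera calls.

## Working session

There is one attempt and no reset: what is moved stays moved. The work goes in short steps, Python scripts to look and compute and a tool call to move; the robot and the scene stay as the last step left them, time stands still between calls to the robot, and variables do not carry over. Pictures are saved under pics/ and viewed, about 12 in all and at most 16, crops included, and the job is handed in when it is done.

Besides the shell and the picture viewer there is one more tool, called after ">>>" as name(argument=value, ...) on one line, values as JSON. arm_command: Moves the arm, as the interface text tells. Its arguments: {"type":"object","properties":{"series":{"type":"array"},"jaw":{"type":"number"},"force":{"type":"number"}},"required":["series"]}

```bash
ls; mkdir -p pics; python3 - <<'E'
from station import status, snapshot, camera_params
import cv2
for n in ("top","side"):
    cv2.imwrite(f"pics/{n}0.png", cv2.cvtColor(snapshot(n),cv2.COLOR_RGB2BGR))
    print(n,camera_params(n))
print(status.sense())
E
```

```text
pics
top {'fovy': 43.70354830189282, 'cx': 258.27299627171004, 'cy': 197.6821700569818, 'k1': -0.20271381397364704, 'extrinsics': array([[ 0.00978569, -0.98958868,  0.1435914 ,  0.327187  ],
       [-0.99985396, -0.01169531, -0.01246096,  0.10111389],
       [ 0.01401057, -0.14344849, -0.98955861,  1.41074256],
       [ 0.        ,  0.        ,  0.        ,  1.        ]])}
side {'fovy': 51.96150576967014, 'cx': 258.2410223351783, 'cy': 195.0946640239745, 'k1': -0.11688796148473389, 'extrinsics': array([[ 0.99082119, -0.07695102,  0.11113916,  0.38820757],
       [-0.1347047 , -0.49323371,  0.85940395, -0.88793691],
       [-0.01131443, -0.86648661, -0.49907208,  0.59525252],
       [ 0.        ,  0.        ,  0.        ,  1.        ]])}
{'t': 0.1, 'q': array([ 1.10553627e+00,  5.28377085e-01,  1.43376938e+00, -5.25633044e-06,
        1.18143125e+00, -1.78511287e-01]), 'qd': array([-0.00059696, -0.00284318, -0.00287836,  0.00031663, -0.00054775,
       -0.00023057]), 'tau': array([-1.72292366e-04, -4.43304920e+01, -1.78586286e+01, -2.34800982e-04,
        3.88751883e-03, -9.28833032e-06]), 'tcp_pos': array([0.17645581, 0.59889635, 0.23043063]), 'tool_rot': array([-0.42374358,  0.56693789,  0.42311294,  0.56568388]), 'force': array([ 0.03221752,  0.09874085, -0.25108929]), 'ft_torque': array([-0.02771811, -0.00235751,  0.0249508 ]), 'finger_gap': 1.0012151670292255}
```

View pics/top0.png

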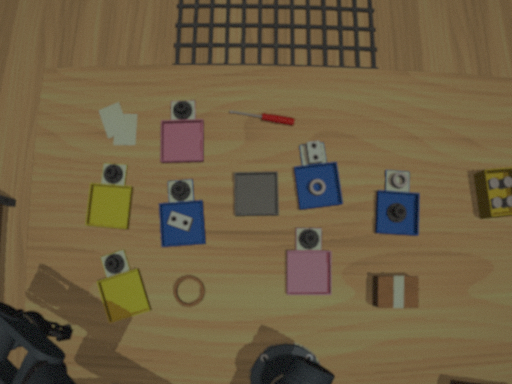

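View pics/side0.png

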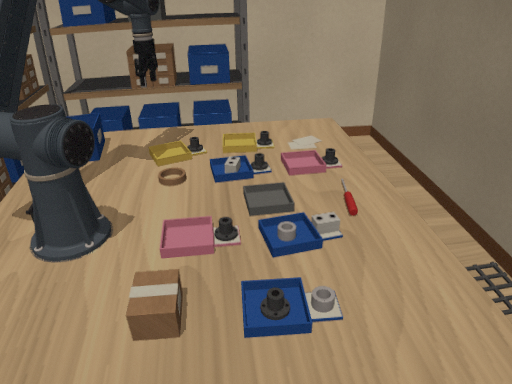

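```bash
cat > h.py <<'E'
import numpy as np, cv2
from station import status, snapshot, camera_params
def K(p):
    f=192/np.tan(np.radians(p["fovy"])/2); return np.array([[f,0,p["cx"]],[0,f,p["cy"]],[0,0,1.]])
def cast(n,uv,z):
    p=camera_params(n); E=p["extrinsics"]
    s=cv2.undistortPoints(np.float64(uv).reshape(-1,1,2),K(p),np.array([p["k1"],0,0,0.])).reshape(-1,2)
    d=np.c_[s,np.ones(len(s))]@E[:3,:3].T
    return E[:3,3]+d*((np.asarray(z)-E[2,3])/d[:,2])[:,None]
def proj(n,X):
    p=camera_params(n); E=np.linalg.inv(p["extrinsics"])
    return cv2.projectPoints(np.float64(X).reshape(-1,1,3),cv2.Rodrigues(E[:3,:3])[0],E[:3,3],K(p),np.array([p["k1"],0,0,0.]))[0].reshape(-1,2)
E
python3 - <<'E'
from h import *
im=cv2.imread("pics/top0.png")
cv2.imwrite("pics/crop1.png",cv2.resize(im[130:255,150:430],None,fx=2.8,fy=2.8,interpolation=cv2.INTER_CUBIC))
hsv=cv2.cvtColor(im,cv2.COLOR_BGR2HSV)
blue=cv2.inRange(hsv,(100,120,40),(130,255,255))
for c in cv2.findContours(blue,cv2.RETR_EXTERNAL,cv2.CHAIN_APPROX_NONE)[0]:
    if cv2.contourArea(c)>300:
        x,y,w,h=cv2.boundingRect(c); print(x,y,w,h,cv2.contourArea(c), cv2.minAreaRect(c))
for n,u in (("hubbin",(182,223)),("blockbin",(317,187)),("bearbin",(397,213)),("tray",(256,194))): print(n,cast("top",[u],.02)[0].round(3), hsv[u[1],u[0]])
E
```

```text
160 201 45 45 1691.5 ((181.81979370117188, 222.97715759277344), (42.2495002746582, 42.39199447631836), 85.91438293457031)
376 191 42 44 1580.5 ((397.0975036621094, 212.46530151367188), (41.35403823852539, 41.968971252441406), 2.2025980949401855)
295 163 47 46 1642.0 ((317.55999755859375, 184.9199981689453), (42.99209213256836, 41.577877044677734), 81.8698959350586)
hubbin [0.452 0.306 0.02 ] [ 37  20 112]
blockbin [ 0.563 -0.09   0.02 ] [109 158 103]
bearbin [ 0.488 -0.331  0.02 ] [ 8 22 47]
tray [0.54 0.09 0.02] [30 27 76]
```

View pics/crop1.png

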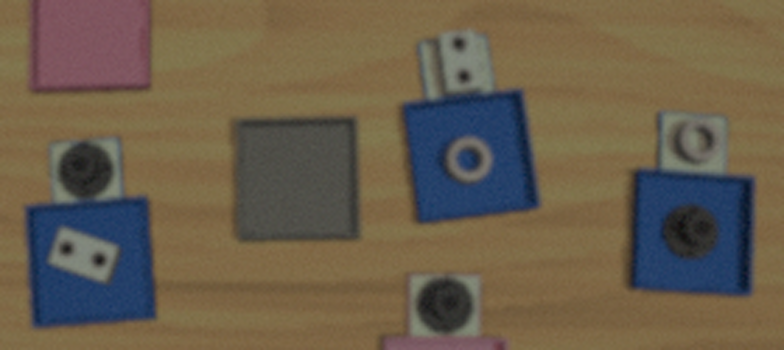

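```bash
cat > meas.py <<'E'
from h import *
def run(f,snap=False):
    im=cv2.imread(f); hsv=cv2.cvtColor(im,cv2.COLOR_BGR2HSV)
    cam=camera_params("top")["extrinsics"][:3,3]
    out={}
    def box(m,name):
        c=max(cv2.findContours(m,cv2.RETR_EXTERNAL,cv2.CHAIN_APPROX_NONE)[0],key=cv2.contourArea)
        w=cast("top",c.reshape(-1,2),.028)[:,:2]
        r=cv2.minAreaRect((w*1000).astype(np.float32)); ce=np.array(r[0])/1000
        ce=ce+(ce-cam[:2])/cam[2]*.028/2
        a=(r[2]+45)%90-45
        print(name,ce.round(4),"size",np.round(r[1],1),"yaw",round(a,1)); out[name]=ce
        return c
    blue=cv2.inRange(hsv,(100,110,35),(130,255,255))
    blue=cv2.morphologyEx(blue,cv2.MORPH_OPEN,np.ones((5,5)))
    for name,(x,y) in dict(bin_hub=(182,223),bin_block=(317,187),bin_bearing=(397,213)).items():
        m=np.zeros_like(blue); m[y-30:y+30,x-30:x+30]=blue[y-30:y+30,x-30:x+30]
        c=box(m,name)
        hull=np.zeros_like(m); cv2.fillPoly(hull,[cv2.convexHull(c)],255); hull=cv2.erode(hull,np.ones((9,9)))
        part=hull&~cv2.inRange(hsv,(100,90,30),(130,255,255))
        cs=[q for q in cv2.findContours(part,cv2.RETR_EXTERNAL,cv2.CHAIN_APPROX_NONE)[0] if cv2.contourArea(q)>40]
        for q in cs:
            mm=np.zeros_like(m); cv2.fillPoly(mm,[q],255); M=cv2.moments(mm,True); u=(M["m10"]/M["m00"],M["m01"]/M["m00"])
            z={"bin_hub":.03,"bin_block":.024,"bin_bearing":.011}[name]
            r=cv2.minAreaRect((cast("top",q.reshape(-1,2),z)[:,:2]*1000).astype(np.float32))
            print("  part px",np.round(u,1),"xyz",cast("top",[u],z)[0].round(4),"size",np.round(r[1],1),"ang",round(r[2],1),"rectc",np.round(r[0],1))
    gray=cv2.inRange(hsv,(0,0,55),(180,60,110)); m=np.zeros_like(gray); m[165:222,227:284]=gray[165:222,227:284]
    m=cv2.morphologyEx(m,cv2.MORPH_OPEN,np.ones((7,7))); box(m,"tray")
if __name__=="__main__":
    import sys; run(sys.argv[1])
    from scipy.spatial.transform import Rotation as R
    s=status.sense(); print(R.from_quat(s["tool_rot"]).as_matrix().round(3))
    im=cv2.imread("pics/side0.png"); cv2.imwrite("pics/side_crop.png",cv2.resize(im[140:340,200:360],None,fx=3.,fy=3.,interpolation=cv2.INTER_CUBIC))
E
python3 meas.py pics/top0.png
```

```text
bin_hub [0.4523 0.3072] size [123.8 124.8] yaw 4.9
  part px [179.6 220.7] xyz [0.4574 0.3116 0.03  ] size [71.1 44. ] ang 71.3 rectc [457.4 311.6]
bin_block [ 0.5705 -0.0929] size [126.8 124.2] yaw 7.9
  part px [316.8 186.6] xyz [ 0.5634 -0.0889  0.024 ] size [48.  51.2] ang 45.1 rectc [563.1 -88.6]
bin_bearing [ 0.4897 -0.3331] size [125.8 123.1] yaw -3.4
  part px [396.3 212.4] xyz [ 0.4906 -0.332   0.011 ] size [56.3 54.7] ang 88.2 rectc [ 491.6 -331.1]
tray [0.5439 0.0903] size [124.5 123. ] yaw 1.0
[[-0.001 -0.959  0.283]
 [-0.002  0.283  0.959]
 [-1.     0.    -0.002]]
```

View pics/side_crop.png

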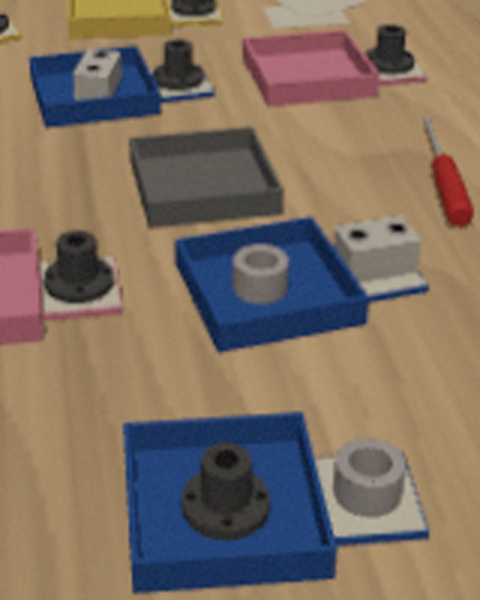

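>>> arm_command(series=[[[12, 0, 0, 0.1427], [12, 0, 0, 0.1427], [12, 0, 0, 0.1427], [12, 0, 0, 0.1427], [12, 0, 0, 0.1427], [12, 0, 0, 0.1427], [12, 0, 0, 0.1427], [12, 0, 0, 0.1427], [12, 0, 0, 0.1427], [0, -20, 12, 0]]], jaw=75, force=40)

```text
t: 1.1
tcp_pos: [0.1874, 0.5799, 0.1212]
tool_rot: [-0.0, 0.708, -0.001, 0.707]
force: [0.3, -0.8, 0.8]
finger_gap: 0.755
```

>>> arm_command(series=[[[0, -37, 21, 0], [0, -37, 21, 0], [0, -37, 21, 0], [0, -37, 21, 0], [0, -37, 21, 0], [0, -37, 21, 0], [0, -37, 21, 0], [0, -37, 21, 0], [0, -37, 21, 0], [0, -37, 21, 0]]])

```text
t: 2.1
tcp_pos: [0.3992, 0.2078, 0.1232]
tool_rot: [0.0, 0.707, -0.0, 0.707]
force: [0.3, -0.0, 0.2]
finger_gap: 0.75
```

>>> arm_command(series=[[[0, -37, 20, 0], [0, -37, 20, 0], [0, -37, 20, 0], [0, -37, 21, 0], [0, -37, 21, 0], [0, -37, 21, 0], [0, -37, 21, 0], [0, -37, 20, 0], [0, 0, 0, 0], [0, 0, 0, 0]]])

```text
t: 3.1
tcp_pos: [0.5622, -0.0874, 0.1228]
tool_rot: [0.001, 0.708, -0.001, 0.707]
force: [0.3, -0.0, 0.4]
finger_gap: 0.751
```

```bash
python3 - <<'E'
from h import *
from math import *
im=cv2.imread("pics/side0.png").copy()
im=cv2.resize(im,None,fx=3,fy=3,interpolation=cv2.INTER_CUBIC)
def circ(x,y,z,r,col=(0,255,0)):
    t=np.linspace(0,2*pi,40); P=np.c_[x+r*np.cos(t),y+r*np.sin(t),0*t+z]
    cv2.polylines(im,[np.int32(proj("side",P)*3+1)],True,col,1)
def box(x,y,z,a,b,yaw,col=(0,255,255)):
    c,s=cos(radians(yaw)),sin(radians(yaw)); P=[[x+c*u-s*v,y+s*u+c*v,z] for u,v in((a,b),(-a,b),(-a,-b),(a,-b))]
    cv2.polylines(im,[np.int32(proj("side",P)*3+1)],True,col,1)
circ(.5634,-.0889,.034,.0235); circ(.5634,-.0889,.004,.0235)
circ(.491,-.332,.004,.03); circ(.491,-.332,.048,.017)
box(.4574,.3116,.040,.032,.020,71.3,(0,0,255))
for x,y,w in((.4523,.3072,4.9),(.5705,-.0929,7.9),(.4897,-.3331,-3.4),(.5439,.0903,1)): box(x,y,.028,.064,.064,w); box(x,y,.004,.060,.060,w,(255,255,0))
cv2.imwrite("pics/ov.png",cv2.copyMakeBorder(im[440:1010,610:1130],0,0,0,0,0))
E
```

```text
(no output)
```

View pics/ov.png

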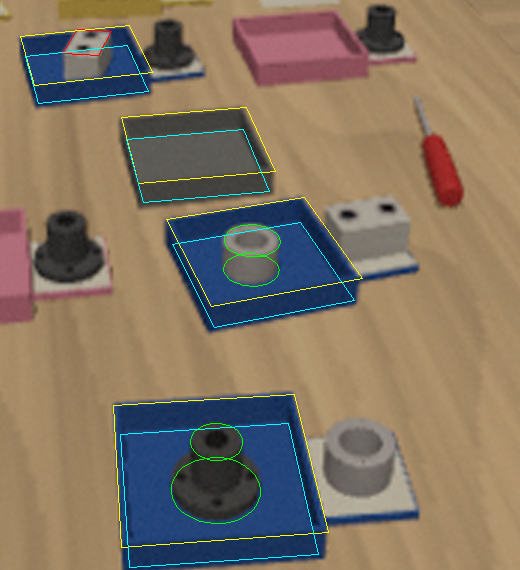

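>>> arm_command(series=[[[16, -1, 1, 0], [16, 0, 0, 0], [16, 0, 0, 0], [16, 0, 0, 0], [16, 0, 0, 0], [14, 0, 0, 0], [12, 0, 0, 0], [7, 0, 0, 0], [4, 0, 0, 0], [0, 0, 0, 0]]])

```text
t: 4.1
tcp_pos: [0.5634, -0.0875, 0.006]
tool_rot: [0.0, 0.707, -0.0, 0.707]
force: [0.8, 0.0, 0.1]
finger_gap: 0.75
```

```bash
python3 - <<'E'
from h import *
a=snapshot("side")[...,::-1]; b=snapshot("top")[...,::-1]
c=lambda i:cv2.resize(i,(390,390),interpolation=cv2.INTER_CUBIC)
cv2.imwrite("pics/g1.png",np.hstack([c(a[175:275,240:340]),c(b[140:240,270:370])]))
print(status.sense()["tcp_pos"],status.sense()["force"])
E
```

```text
[ 0.56387334 -0.08776785  0.00667003] [-1.08420739  0.46169894 -0.11092392]
```

View pics/g1.png

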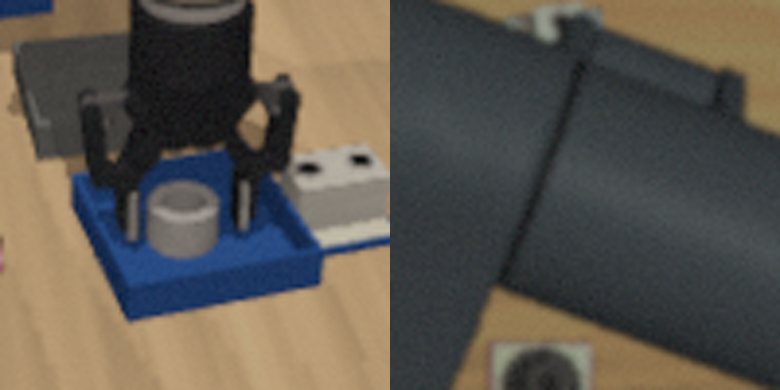

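>>> arm_command(series=[[[0, 0, 0, 0], [0, 0, 0, 0], [0, 0, 0, 0], [0, 0, 0, 0], [0, 0, 0, 0], [0, 0, 0, 0], [0, 0, 0, 0], [0, 0, 0, 0]]], jaw=0, force=45)

```text
t: 5.0
tcp_pos: [0.5638, -0.0878, 0.0072]
tool_rot: [-0.0, 0.707, -0.0, 0.707]
force: [-0.3, -0.0, 4.8]
finger_gap: 0.53
```

>>> arm_command(series=[[[-5, 0, 0, 0], [-10, 0, 0, 0], [-15, 0, 0, 0], [-15, 0, 0, 0], [-15, 0, 0, 0], [-15, 0, 0, 0], [-10, 0, 0, 0], [-5, 0, 0, 0], [0, 0, 0, 0], [0, 0, 0, 0]]])

```text
t: 6.0
tcp_pos: [0.5632, -0.0875, 0.0961]
tool_rot: [0.0, 0.707, -0.0, 0.707]
force: [-0.2, -0.0, -2.2]
finger_gap: 0.527
```

```bash
python3 - <<'E'
from h import *
a=snapshot("side")[...,::-1]
cv2.imwrite("pics/g2.png",cv2.resize(a[140:280,200:360],None,fx=3,fy=3,interpolation=cv2.INTER_CUBIC))
E
```

```text
(no output)
```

View pics/g2.png

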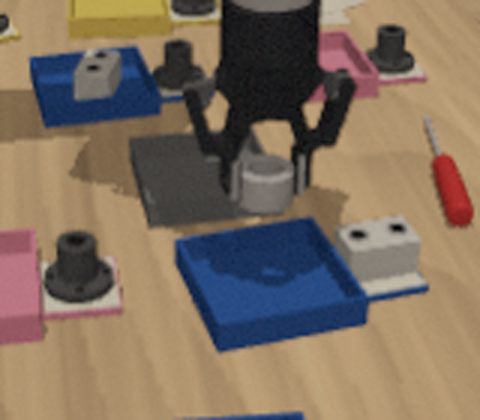

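>>> arm_command(series=[[[0, 15, -1, 0], [0, 27, -3, 0], [0, 32, -4, 0], [0, 34, -4, 0], [0, 32, -4, 0], [0, 25, -3, 0], [0, 13, 0, 0], [0, 0, 0, 0], [0, 0, 0, 0]]])

```text
t: 6.95
tcp_pos: [0.5448, 0.0902, 0.0961]
tool_rot: [-0.0, 0.707, -0.0, 0.707]
force: [-0.1, -0.3, -2.1]
finger_gap: 0.527
```

>>> arm_command(series=[[[10, 0, 0, 0], [16, 0, 0, 0], [16, 0, 0, 0], [16, 0, 0, 0], [12, 0, 0, 0], [8, 0, 0, 0], [4, 0, 0, 0], [2, 0, 0, 0], [1, 0, 0, 0], [0, 0, 0, 0]]])

```text
t: 7.95
tcp_pos: [0.5449, 0.0904, 0.0117]
tool_rot: [0.0, 0.707, -0.0, 0.707]
force: [-0.1, 0.7, -2.0]
finger_gap: 0.53
```

>>> arm_command(series=[[[1, 0, 0, 0], [1, 0, 0, 0], [1, 0, 0, 0], [0.5, 0, 0, 0], [0, 0, 0, 0]]])

```text
t: 8.45
tcp_pos: [0.5446, 0.0904, 0.0078]
tool_rot: [0.0, 0.707, -0.0, 0.707]
force: [-0.1, -0.6, -2.4]
finger_gap: 0.525
```

>>> arm_command(series=[[[0.5, 0, 0, 0], [0.5, 0, 0, 0], [0.5, 0, 0, 0], [0, 0, 0, 0]]])

```text
t: 8.85
tcp_pos: [0.5447, 0.0903, 0.0072]
tool_rot: [0.0, 0.707, -0.0, 0.707]
force: [-1.6, -0.3, 5.0]
finger_gap: 0.53
```

>>> arm_command(series=[[[0, 0, 0, 0], [0, 0, 0, 0], [0, 0, 0, 0], [0, 0, 0, 0], [0, 0, 0, 0]]], jaw=75)

```text
t: 9.35
tcp_pos: [0.5446, 0.0904, 0.0062]
tool_rot: [0.0, 0.707, -0.0, 0.707]
force: [-0.1, 0.1, -0.2]
finger_gap: 0.749
```

>>> arm_command(series=[[[-8, 0, 0, 0], [-16, 0, 0, 0], [-20, 0, 0, 0], [-20, 0, 0, 0], [-20, 0, 0, 0], [-16, 15, -5, 0], [-10, 30, -12, 0], [0, 35, -15, 0], [0, 35, -15, 0], [0, 35, -15, 0]]])

```text
t: 10.35
tcp_pos: [0.4821, 0.2415, 0.1171]
tool_rot: [0.0, 0.707, -0.0, 0.707]
force: [0.5, -0.7, -0.6]
finger_gap: 0.752
```

>>> arm_command(series=[[[0, 30, -12, 0.1], [0, 26, -9, 0.1], [0, 15, -4, 0.1], [0, 0, 0, 0.03], [0, 0, 0, 0]]])

```text
t: 10.85
tcp_pos: [0.463, 0.3133, 0.1168]
tool_rot: [0.116, 0.697, -0.116, 0.698]
force: [-0.3, -0.2, 0.1]
finger_gap: 0.75
```

```bash
python3 - <<'E'
from h import *
cv2.imwrite("pics/t2.png",snapshot("top")[...,::-1]); s=snapshot("side")[...,::-1]; cv2.imwrite("pics/s2.png",s)
im=cv2.imread("pics/t2.png")
cv2.imwrite("pics/v2.png",np.hstack([cv2.resize(im[150:260,150:340],None,fx=2.4,fy=2.4,interpolation=2)[:260],cv2.resize(s[130:230,190:310],None,fx=2.6,fy=2.6,interpolation=2)[:260]]))
E
```

```text
(no output)
```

View pics/v2.png

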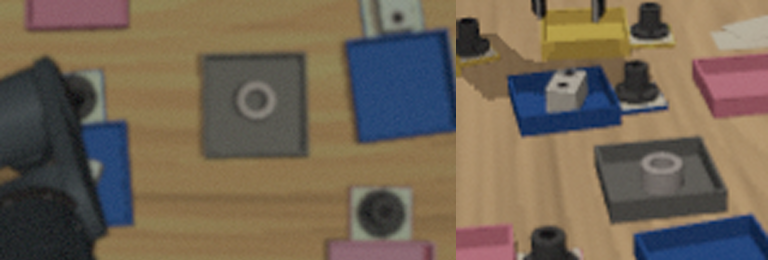

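>>> arm_command(series=[[[8, -3.4, -4.8, 0], [16, 0, 0, 0], [16, 0, 0, 0], [16, 0, 0, 0], [16, 0, 0, 0], [14, 0, 0, 0], [12, 0, 0, 0], [7, 0, 0, 0], [4, 0, 0, 0], [0, 0, 0, 0]]])

```text
t: 11.95
tcp_pos: [0.4576, 0.3109, 0.0069]
tool_rot: [0.116, 0.698, -0.116, 0.697]
force: [1.0, -0.7, 0.3]
finger_gap: 0.749
```

```bash
python3 - <<'E'
from h import *
a=snapshot("side")[...,::-1]
cv2.imwrite("pics/g3.png",cv2.resize(a[110:200,190:300],None,fx=5,fy=5,interpolation=cv2.INTER_CUBIC))
im=cv2.imread("pics/t2.png"); print(cast("top",[[150+256/2.4, 150+100/2.4]],.024))
E
```

```text
[[0.54617936 0.0885362  0.024     ]]
```

View pics/g3.png

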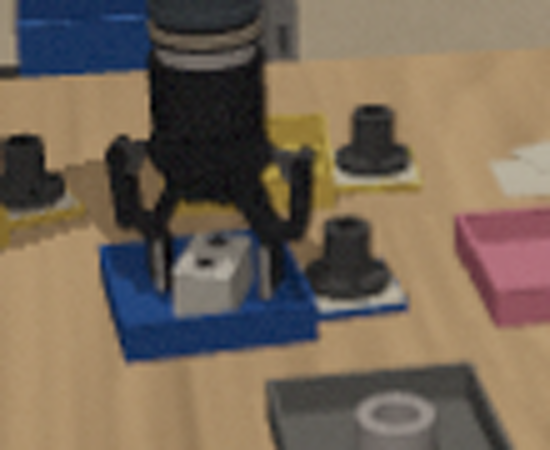

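>>> arm_command(series=[[[0, 0, 0, 0], [0, 0, 0, 0], [0, 0, 0, 0], [0, 0, 0, 0], [0, 0, 0, 0], [0, 0, 0, 0], [0, 0, 0, 0], [0, 0, 0, 0]]], jaw=0)

```text
t: 12.8
tcp_pos: [0.4579, 0.3112, 0.008]
tool_rot: [0.116, 0.697, -0.116, 0.698]
force: [-1.9, 0.7, 6.7]
finger_gap: 0.458
```

>>> arm_command(series=[[[-5, 0, 0, 0], [-10, 0, 0, 0], [-15, 0, 0, 0], [-17, 0, 0, 0], [-17, 0, 0, 0], [-15, 0, 0, 0], [-10, 0, 0, 0], [-5, 0, 0, 0], [0, 0, 0, 0], [0, 0, 0, 0]]])

```text
t: 13.8
tcp_pos: [0.4573, 0.3108, 0.1009]
tool_rot: [0.116, 0.698, -0.116, 0.697]
force: [-0.6, 0.9, -2.9]
finger_gap: 0.462
```

```bash
python3 - <<'E'
from h import *
a=snapshot("side")[...,::-1]
cv2.imwrite("pics/g4.png",cv2.resize(a[90:190,190:300],None,fx=4,fy=4,interpolation=cv2.INTER_CUBIC))
E
```

```text
(no output)
```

View pics/g4.png

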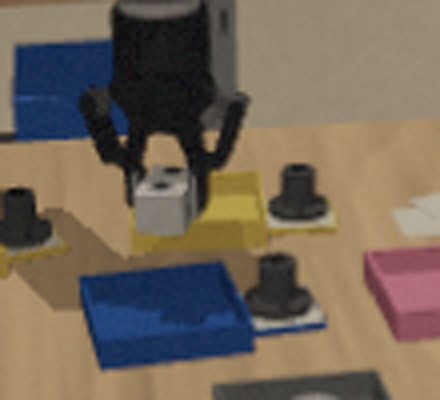

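>>> arm_command(series=[[[0, 0, 0, -0.117], [0, 0, 0, -0.117], [0, 0, 0, -0.117], [0, 0, 0, -0.117], [0, -15, 4.4, 0], [0, -28, 4.4, 0], [0, -38, 4.4, 0], [0, -40, 4.4, 0], [0, -40, 4.4, 0], [0, -40, 4.4, 0]]])

```text
t: 14.85
tcp_pos: [0.5116, 0.1131, 0.1008]
tool_rot: [-0.048, 0.706, 0.048, 0.705]
force: [-0.5, -0.1, -2.1]
finger_gap: 0.46
```

>>> arm_command(series=[[[0, -40, 4.4, 0], [0, -40, 4.4, 0], [0, -40, 4.4, 0], [0, -38, 4.4, 0], [0, -28, 4.4, 0], [0, -18, 4.4, 0], [0, -10, 4, 0], [0, 0, 0, 0], [0, 0, 0, 0]]])

```text
t: 15.75
tcp_pos: [0.5701, -0.0911, 0.101]
tool_rot: [-0.048, 0.706, 0.049, 0.705]
force: [0.8, 0.4, -2.9]
finger_gap: 0.464
```

>>> arm_command(series=[[[10, -2, 0, 0], [16, 0, 0, 0], [16, 0, 0, 0], [16, 0, 0, 0], [14, 0, 0, 0], [10, 0, 0, 0], [5, 0, 0, 0], [2.5, 0, 0, 0], [1, 0, 0, 0], [0, 0, 0, 0]]])

```text
t: 16.75
tcp_pos: [0.5716, -0.0944, 0.0112]
tool_rot: [-0.049, 0.705, 0.048, 0.706]
force: [0.6, 0.4, -2.9]
finger_gap: 0.461
```

>>> arm_command(series=[[[0.5, 0, 0, 0], [0.5, 0, 0, 0], [0.5, 0, 0, 0], [0.5, 0, 0, 0], [0, 0, 0, 0]]])

```text
t: 17.25
tcp_pos: [0.5712, -0.0943, 0.0088]
tool_rot: [-0.049, 0.705, 0.049, 0.705]
force: [-0.1, 0.1, -2.8]
finger_gap: 0.459
```

>>> arm_command(series=[[[0.5, 0, 0, 0], [0.5, 0, 0, 0], [0.5, 0, 0, 0], [0, 0, 0, 0]]])

```text
t: 17.65
tcp_pos: [0.5713, -0.0943, 0.008]
tool_rot: [-0.049, 0.705, 0.049, 0.706]
force: [-0.6, 0.6, 4.9]
finger_gap: 0.464
```

>>> arm_command(series=[[[0, 0, 0, 0], [0, 0, 0, 0], [0, 0, 0, 0], [0, 0, 0, 0], [0, 0, 0, 0]]], jaw=75)

```text
t: 18.15
tcp_pos: [0.5712, -0.0943, 0.0072]
tool_rot: [-0.049, 0.705, 0.049, 0.705]
force: [1.0, -0.3, 0.0]
finger_gap: 0.75
```

>>> arm_command(series=[[[-8, 0, 0, 0], [-16, 0, 0, 0], [-20, 0, 0, 0], [-20, 0, 0, 0], [-20, 0, 0, 0], [-14, -14, -7, 0], [-6, -30, -15, 0], [0, -36, -18, 0], [0, -40, -20, 0], [0, -40, -20, 0]]])

```text
t: 19.15
tcp_pos: [0.5128, -0.2659, 0.1118]
tool_rot: [-0.049, 0.705, 0.049, 0.705]
force: [0.1, 0.4, 0.2]
finger_gap: 0.751
```

>>> arm_command(series=[[[0, -34, -17, 0], [0, -20, -10, 0], [0, -10, -5, 0], [0, 0, 0, 0], [0, 0, 0, 0]]])

```text
t: 19.65
tcp_pos: [0.4907, -0.3307, 0.1112]
tool_rot: [-0.048, 0.706, 0.049, 0.705]
force: [0.4, 0.6, 0.0]
finger_gap: 0.749
```

```bash
python3 - <<'E'
from h import *
cv2.imwrite("pics/t3.png",snapshot("top")[...,::-1]); s=snapshot("side")[...,::-1]; cv2.imwrite("pics/s3.png",s)
im=cv2.imread("pics/t3.png")
cv2.imwrite("pics/v3.png",np.hstack([cv2.resize(im[140:230,270:370],(400,360),interpolation=2),cv2.resize(s[200:290,240:340],(400,360),interpolation=2)]))
E
sed -i 's/"bin_block":.024/"bin_block":.040/' meas.py; python3 meas.py pics/t3.png | sed -n '/bin_block/,/part/p'
```

```text
bin_block [ 0.5707 -0.0926] size [126.4 124. ] yaw 7.7
  part px [319.3 183.4] xyz [ 0.5703 -0.0941  0.04  ] size [47.7 71.8] ang 6.7 rectc [570.5 -94.4]Traceback (most recent call last):
  File "meas.py", line 30, in <module>
    import sys; run(sys.argv[1])
                ~~~^^^^^^^^^^^^^
  File "meas.py", line 18, in run
    c=box(m,name)
  File "meas.py", line 7, in box
    c=max(cv2.findContours(m,cv2.RETR_EXTERNAL,cv2.CHAIN_APPROX_NONE)[0],key=cv2.contourArea)
ValueError: max() iterable argument is empty
```

View pics/v3.png

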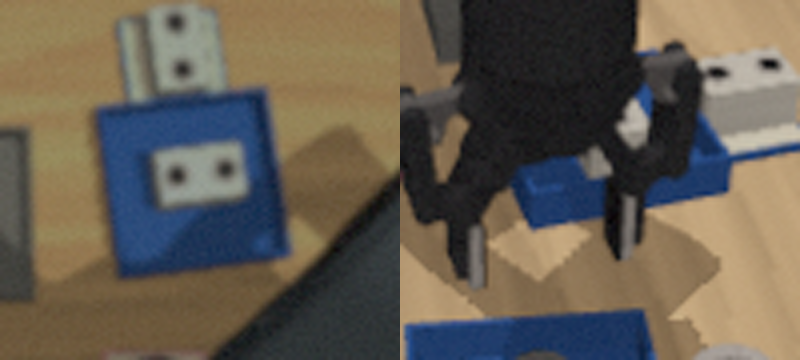

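>>> arm_command(series=[[[8, -1.5, 0, 0], [14, 0, 0, 0], [16, 0, 0, 0], [16, 0, 0, 0], [14, 0, 0, 0], [12, 0, 0, 0], [8, 0, 0, 0], [5, 0, 0, 0], [2, 0, 0, 0], [0, 0, 0, 0]]])

```text
t: 20.75
tcp_pos: [0.4913, -0.3332, 0.0163]
tool_rot: [-0.049, 0.705, 0.049, 0.705]
force: [-0.6, 0.1, 0.6]
finger_gap: 0.75
```

```bash
python3 - <<'E'
from h import *
a=snapshot("side")[...,::-1]
cv2.imwrite("pics/g5.png",cv2.resize(a[230:345,220:350],None,fx=4,fy=4,interpolation=cv2.INTER_CUBIC))
E
```

```text
(no output)
```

View pics/g5.png

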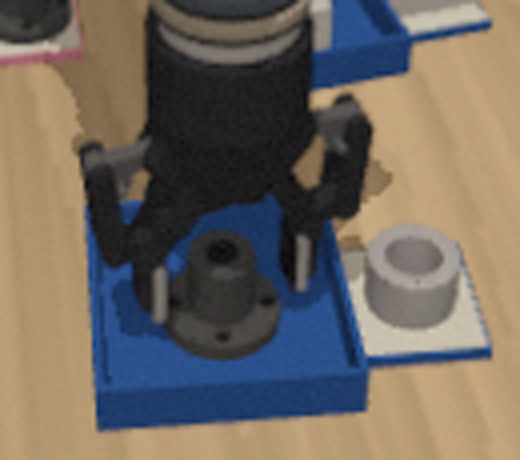

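>>> arm_command(series=[[[0, 0, -3, 0], [0, 0, 0, 0], [0, 0, 0, 0]]])

```text
t: 21.1
tcp_pos: [0.4883, -0.3336, 0.0167]
tool_rot: [-0.049, 0.705, 0.048, 0.706]
force: [0.4, 0.4, 0.7]
finger_gap: 0.753
```

>>> arm_command(series=[[[0, 0, 0, 0], [0, 0, 0, 0], [0, 0, 0, 0], [0, 0, 0, 0], [0, 0, 0, 0], [0, 0, 0, 0], [0, 0, 0, 0], [0, 0, 0, 0], [0, 0, 0, 0]]], jaw=0, force=50)

```text
t: 22.0
tcp_pos: [0.4887, -0.3337, 0.0168]
tool_rot: [-0.049, 0.705, 0.048, 0.706]
force: [1.2, 0.2, 5.4]
finger_gap: 0.38
```

>>> arm_command(series=[[[-5, 0, 0, 0], [-10, 0, 0, 0], [-15, 0, 0, 0], [-17, 0, 0, 0], [-17, 0, 0, 0], [-15, 0, 0, 0], [-10, 0, 0, 0], [-5, 0, 0, 0], [0, 0, 0, 0], [0, 0, 0, 0]]])

```text
t: 23.0
tcp_pos: [0.4879, -0.3331, 0.1099]
tool_rot: [-0.048, 0.706, 0.049, 0.705]
force: [-1.5, 0.1, -3.1]
finger_gap: 0.389
```

```bash
python3 - <<'E'
from h import *
a=snapshot("side")[...,::-1]
cv2.imwrite("pics/g6.png",cv2.resize(a[200:330,220:350],None,fx=4,fy=4,interpolation=cv2.INTER_CUBIC))
E
```

```text
(no output)
```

View pics/g6.png

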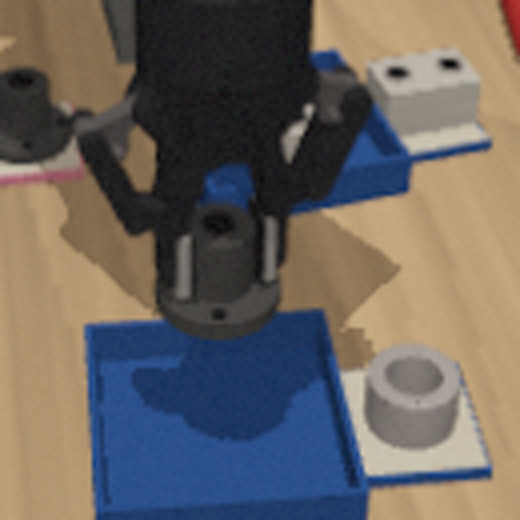

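>>> arm_command(series=[[[0, 15, 2.9, 0], [0, 28, 2.9, 0], [0, 38, 2.9, 0], [0, 40, 2.9, 0], [0, 40, 2.9, 0], [0, 40, 2.9, 0], [0, 40, 2.9, 0], [0, 40, 2.9, 0], [0, 40, 2.9, 0], [0, 40, 2.9, 0]]])

```text
t: 24.05
tcp_pos: [0.4662, 0.0306, 0.11]
tool_rot: [-0.048, 0.706, 0.049, 0.705]
force: [1.1, -0.1, -2.8]
finger_gap: 0.381
```

>>> arm_command(series=[[[0, 40, 3, 0], [0, 40, 3, 0], [0, 40, 3, 0], [0, 40, 3, 0], [0, 40, 3, 0], [0, 38, 3, 0], [0, 25, 3, 0], [0, 15, 3, 0], [0, 0, 0, 0], [0, 0, 0, 0]]])

```text
t: 25.05
tcp_pos: [0.4522, 0.3063, 0.1099]
tool_rot: [-0.049, 0.706, 0.049, 0.705]
force: [0.0, 0.5, -2.3]
finger_gap: 0.382
```

>>> arm_command(series=[[[10, 1, 0, 0], [16, 0, 0, 0], [16, 0, 0, 0], [16, 0, 0, 0], [14, 0, 0, 0], [10, 0, 0, 0], [5, 0, 0, 0], [2, 0, 0, 0], [1, 0, 0, 0], [0, 0, 0, 0]]])

```text
t: 26.05
tcp_pos: [0.4532, 0.3079, 0.0207]
tool_rot: [-0.049, 0.705, 0.049, 0.706]
force: [0.7, 0.3, -1.7]
finger_gap: 0.384
```

>>> arm_command(series=[[[0.5, 0, 0, 0], [0.5, 0, 0, 0], [0.5, 0, 0, 0], [0.5, 0, 0, 0], [0, 0, 0, 0]]])

```text
t: 26.55
tcp_pos: [0.4529, 0.3078, 0.0183]
tool_rot: [-0.049, 0.705, 0.049, 0.705]
force: [0.1, -0.1, -2.8]
finger_gap: 0.384
```

>>> arm_command(series=[[[0.5, 0, 0, 0], [0.5, 0, 0, 0], [0.5, 0, 0, 0], [0, 0, 0, 0]]])

```text
t: 26.95
tcp_pos: [0.4529, 0.3078, 0.0168]
tool_rot: [-0.049, 0.705, 0.049, 0.705]
force: [0.2, 0.1, -2.3]
finger_gap: 0.382
```

>>> arm_command(series=[[[0.5, 0, 0, 0], [0.5, 0, 0, 0], [0, 0, 0, 0]]])

```text
t: 27.25
tcp_pos: [0.4529, 0.3078, 0.0167]
tool_rot: [-0.049, 0.705, 0.049, 0.706]
force: [-1.5, -1.3, 6.4]
finger_gap: 0.385
```

>>> arm_command(series=[[[0, 0, 0, 0], [0, 0, 0, 0], [0, 0, 0, 0], [0, 0, 0, 0], [0, 0, 0, 0], [0, 0, 0, 0]]], jaw=75)

```text
t: 27.85
tcp_pos: [0.4529, 0.3078, 0.0157]
tool_rot: [-0.049, 0.705, 0.049, 0.705]
force: [0.5, 0.4, -0.2]
finger_gap: 0.75
```

>>> arm_command(series=[[[-8, 0, 0, 0], [-16, 0, 0, 0], [-20, 0, 0, 0], [-20, 0, 0, 0], [-16, 0, 0, 0], [-10, -14, 3, 0], [-4, -30, 8, 0], [0, -36, 10, 0], [0, -40, 11, 0], [0, -40, 11, 0]]])

```text
t: 28.85
tcp_pos: [0.5178, 0.153, 0.1101]
tool_rot: [-0.049, 0.705, 0.049, 0.705]
force: [0.7, 0.4, 0.5]
finger_gap: 0.752
```

>>> arm_command(series=[[[0, -36, 10, 0], [0, -22, 6, 0], [0, -11, 3, 0], [0, 0, 0, 0], [0, 0, 0, 0]]])

```text
t: 29.35
tcp_pos: [0.5449, 0.0898, 0.1097]
tool_rot: [-0.048, 0.706, 0.049, 0.705]
force: [-0.4, 0.3, 0.5]
finger_gap: 0.749
```

```bash
python3 - <<'E'
from h import *
t=snapshot("top")[...,::-1]; s=snapshot("side")[...,::-1]
cv2.imwrite("pics/t4.png",t)
cv2.imwrite("pics/v4.png",np.hstack([cv2.resize(t[170:260,140:240],(400,360),interpolation=2),cv2.resize(s[130:220,200:300],(400,360),interpolation=2)]))
E
sed -i 's/"bin_hub":.03,/"bin_hub":.011,/' meas.py; python3 meas.py pics/t4.png 2>/dev/null| sed -n '/bin_hub/,/part/p'
```

```text
bin_hub [0.4935 0.3097] size [ 47.  121.3] yaw 0.8
bin_block [ 0.5706 -0.0926] size [126.4 124. ] yaw 7.7
  part px [319.2 183.3] xyz [ 0.5707 -0.0936  0.04  ] size [46.6 71.1] ang 8.0 rectc [570.8 -93.8]
```

View pics/v4.png

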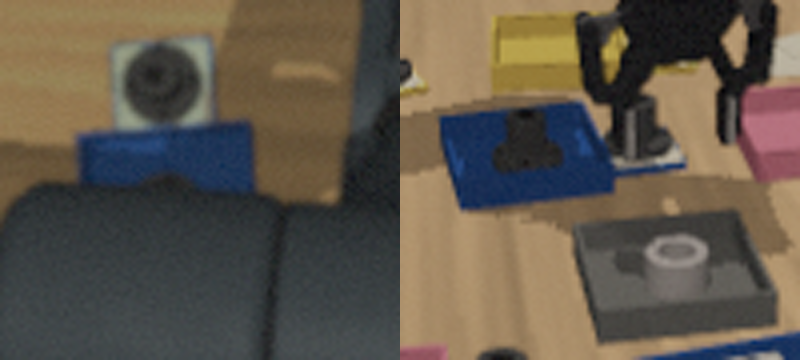

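>>> arm_command(series=[[[8, 0, 0, 0], [15, 0, 0, 0], [16, 0, 0, 0], [16, 0, 0, 0], [16, 0, 0, 0], [13, 0, 0, 0], [10, 0, 0, 0], [6, 0, 0, 0], [3, 0, 0, 0], [0, 0, 0, 0]]])

```text
t: 30.45
tcp_pos: [0.5458, 0.0895, 0.0067]
tool_rot: [-0.049, 0.705, 0.049, 0.705]
force: [0.1, -0.6, 0.4]
finger_gap: 0.751
```

>>> arm_command(series=[[[0, 0, 0, 0], [0, 0, 0, 0], [0, 0, 0, 0], [0, 0, 0, 0], [0, 0, 0, 0], [0, 0, 0, 0], [0, 0, 0, 0], [0, 0, 0, 0]]], jaw=0, force=45)

```text
t: 31.25
tcp_pos: [0.5462, 0.0894, 0.0076]
tool_rot: [-0.049, 0.705, 0.049, 0.706]
force: [-1.1, -0.5, 7.2]
finger_gap: 0.532
```

>>> arm_command(series=[[[-5, 0, 0, 0], [-10, 0, 0, 0], [-15, 0, 0, 0], [-17, 0, 0, 0], [-17, 0, 0, 0], [-15, 0, 0, 0], [-10, 0, 0, 0], [-5, 0, 0, 0], [0, 0, 0, 0], [0, 0, 0, 0]]])

```text
t: 32.25
tcp_pos: [0.5453, 0.0895, 0.1004]
tool_rot: [-0.049, 0.706, 0.049, 0.705]
force: [0.4, -0.6, -3.3]
finger_gap: 0.53
```

>>> arm_command(series=[[[0, -15, -8.7, 0], [0, -28, -8.7, 0], [0, -38, -8.7, 0], [0, -40, -8.7, 0], [0, -40, -8.7, 0], [0, -40, -8.7, 0], [0, -40, -8.7, 0], [0, -40, -8.7, 0], [0, -40, -8.7, 0], [0, -40, -8.7, 0]]])

```text
t: 33.25
tcp_pos: [0.5082, -0.2814, 0.0997]
tool_rot: [-0.048, 0.706, 0.049, 0.705]
force: [1.4, 0.4, -2.4]
finger_gap: 0.528
```

>>> arm_command(series=[[[0, -30, -9, 0], [0, -15, -9, 0], [0, -5, -8, 0], [0, 0, 0, 0], [0, 0, 0, 0]]])

```text
t: 33.75
tcp_pos: [0.4897, -0.3311, 0.1004]
tool_rot: [-0.048, 0.706, 0.05, 0.705]
force: [0.3, -0.5, -2.5]
finger_gap: 0.526
```

>>> arm_command(series=[[[10, -1, 0, 0], [16, 0, 0, 0], [16, 0, 0, 0], [16, 0, 0, 0], [14, 0, 0, 0], [10, 0, 0, 0], [5, 0, 0, 0], [2.5, 0, 0, 0], [1, 0, 0, 0], [0, 0, 0, 0]]])

```text
t: 34.75
tcp_pos: [0.4906, -0.3344, 0.0107]
tool_rot: [-0.049, 0.705, 0.048, 0.706]
force: [-0.0, -0.2, -2.5]
finger_gap: 0.525
```

>>> arm_command(series=[[[0.5, 0, 0, 0], [0.5, 0, 0, 0], [0.5, 0, 0, 0], [0.5, 0, 0, 0], [0, 0, 0, 0]]])

```text
t: 35.25
tcp_pos: [0.4904, -0.3341, 0.0083]
tool_rot: [-0.049, 0.705, 0.049, 0.705]
force: [-0.7, -0.3, -2.0]
finger_gap: 0.534
```

>>> arm_command(series=[[[0.5, 0, 0, 0], [0.5, 0, 0, 0], [0.5, 0, 0, 0], [0, 0, 0, 0]]])

```text
t: 35.65
tcp_pos: [0.4904, -0.3342, 0.0076]
tool_rot: [-0.049, 0.705, 0.049, 0.705]
force: [-0.0, 0.1, 4.3]
finger_gap: 0.528
```

>>> arm_command(series=[[[0, 0, 0, 0], [0, 0, 0, 0], [0, 0, 0, 0], [0, 0, 0, 0], [0, 0, 0, 0], [0, 0, 0, 0]]], jaw=75)

```text
t: 36.25
tcp_pos: [0.4904, -0.3341, 0.0067]
tool_rot: [-0.049, 0.705, 0.049, 0.705]
force: [0.0, -0.4, -0.4]
finger_gap: 0.747
```

>>> arm_command(series=[[[-8, 0, 0, 0], [-16, 0, 0, 0], [-22, 0, 0, 0], [-26, 0, 0, 0], [-28, 0, 0, 0], [-28, 12, 0, 0], [-24, 25, -3, 0], [-16, 36, -6, 0], [-8, 40, -6, 0], [0, 40, -6, 0]]])

```text
t: 37.25
tcp_pos: [0.449, -0.185, 0.1856]
tool_rot: [-0.05, 0.704, 0.047, 0.707]
force: [-0.0, -0.1, 0.9]
finger_gap: 0.747
```

>>> arm_command(series=[[[0, 40, -6, 0], [0, 40, -6, 0], [0, 40, -6, 0], [0, 40, -6, 0], [0, 32, -6, 0], [0, 20, -3, 0], [0, 8, 0, 0], [0, 0, 0, 0], [0, 0, 0, 0]]])

```text
t: 38.15
tcp_pos: [0.3868, 0.0272, 0.1834]
tool_rot: [-0.049, 0.705, 0.048, 0.706]
force: [-0.3, 0.4, 0.8]
finger_gap: 0.751
```

```bash
python3 - <<'E'
from h import *
t=snapshot("top")[...,::-1]; s=snapshot("side")[...,::-1]
cv2.imwrite("pics/t5.png",t)
cv2.imwrite("pics/v5.png",np.hstack([cv2.resize(t[130:255,150:430],None,fx=1.7,fy=1.7,interpolation=2)[:212],cv2.resize(s,None,fx=.6,fy=.6)[18:230]]))
cv2.imwrite("pics/s5.png",s)
# bystanders: changed pixels against the first pictures
for n,a in(("top",t),("side",s)):
    d=cv2.absdiff(a,cv2.imread(f"pics/{n}0.png")).max(2)
    for k,(y0,y1,x0,x1) in {"top":dict(tape=(270,310,168,210),drv=(105,130,225,300),carton=(265,315,370,420)),"side":dict(carton=(265,340,125,190),drv=(180,220,335,362))}[n].items(): print(n,k,(d[y0:y1,x0:x1]>45).sum())
E
sed -i 's/"bin_bearing":.011/"bin_bearing":.024/' meas.py; python3 meas.py pics/t5.png 2>&1 | head -8
```

```text
top tape 0
top drv 0
top carton 0
side carton 0
side drv 0
bin_hub [0.452  0.3074] size [124.9 124.3] yaw 5.3
  part px [181.2 222.5] xyz [0.4537 0.3094 0.011 ] size [56.3 53.5] ang 1.6 rectc [453.9 310.2]
bin_block [ 0.5707 -0.0927] size [126.4 123.9] yaw 7.4
  part px [319.2 183.3] xyz [ 0.5707 -0.0937  0.04  ] size [46.6 70.8] ang 8.0 rectc [570.8 -94. ]
bin_bearing [ 0.4895 -0.3332] size [126.1 122.8] yaw -3.4
  part px [398.5 211.7] xyz [ 0.4911 -0.3348  0.024 ] size [52.8 48.5] ang 88.5 rectc [ 490.5 -334.9]
tray [0.5426 0.0904] size [121.3 123.2] yaw 0.7
[[ 0.001 -0.136  0.991]
```

View pics/v5.png

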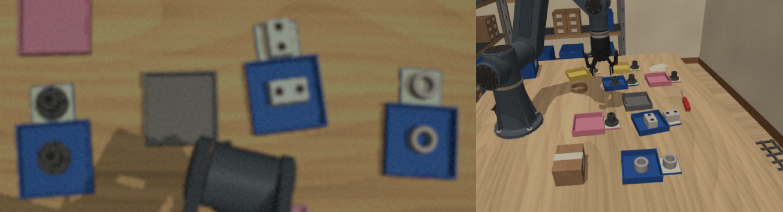

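All three parts are within about 3 mm of their pocket middles. The tray is empty, the bystanders show no change, and the arm touches nothing.

```bash
python3 -c "
from station import ticket
print(ticket.sign_off())"
```

```text
the job is handed in; nothing more can be done
None
```

I parked the bearing in the grey tray, moved the valve block to the blue bin with the block sample, and moved the hub to the blue bin with the hub sample. Then I moved the bearing from the tray to the blue bin with the bearing sample. No blue bin ever held two parts. I lowered each part until light contact (about 4–6 N) before releasing it. I handed the job in at about 38 s on the robot's clock.

**Placement:** in the last pictures, the measured centres lie about 1 mm (block), 2–3 mm (hub) and 2 mm (bearing) from the pocket middles. All three stand flat, and the tray is empty.

**Bystanders:** the carton and screwdriver show no changed pixels in either view, and neither does the tape roll in the top view. The arm was clear of everything, with no contact force.

No check failed. The one disagreement came before gripping the hub: the side view suggested the jaws were about 4–5 mm off the boss, so I moved them 3 mm before closing. The block lies across its bin, with its length at right angles to the sample's, because the task did not set its direction.

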